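# Bring the tilting desk shelf down level on its screw foot

## Robot

A 6-joint arm with a two-finger parallel gripper is mounted at the origin on a cart in front of the work surface, level with it; the furniture and walls round the work are solid. World frame = base frame: x ahead of the robot, y to its left, z up, the work surface at z = 0. Lengths are in m, angles in degrees, forces in N, time in s.
With the tool pointing down it reaches from about 0.3 to 0.75 m from the base axis. Payload 8.5 kg.
Tool frame: the origin (TCP) lies midway between the tips of the shut fingers; the grasp point (between the pads) lies 19 mm behind it; y points along the fingers, z is the direction in which the jaws open and shut, and the axes are right-handed (so a half turn about y gives the same grasp; the last joint's range is limited). The gripper opens to 85 mm and grips with 20 to 120 N. Pads are 22 mm wide; open, the fingers measure 114 mm over their backs; the gripper's body (76 mm by 85 mm) begins 54 mm behind the grasp point. The pads swing forward as they close: fully open they stand 13 mm farther back than shut.
Start: joints at [-78.054, 21.807, 74.336, -0, 83.858, -12.336], TCP at [0.226, -0.501, 0.231] pointing down, gripper open.
Joint ranges: [-178.18, 178.18], [-50.72, 133.34], [12.68, 142.11], [-81.47, 261.47], [9.98, 163.14], [-165.26, 165.26]. Speed limits (degrees/s): [136.94, 136.94, 180, 180, 180, 180].

## Interface

Orientations are given as a 3x3 rotation matrix whose columns are the frame's x, y, z axes.
In Python, from rig import status, imaging, job gives the robot as it stands. The module is installed in compiled form; this text tells all that it offers.
- The arm moves only by the tool jog_arm, never from a script. Its argument "rows" is a list of rows, each an object of numbers: "hand": the opening, from 0 (shut) to 1 (fully open); "dx", "dy", "dz": the shift along the tool's x, y, z in cm; "ax", "ay", "az": the turn, a rotation vector about the tool's x, y, z in degrees. In form: [{"hand": .., "dx": .., "dy": .., "dz": .., "ax": .., "ay": .., "az": ..}, ...]. A call has exactly 5 rows; each row shifts and turns the commanded pose from where the row before left it, along the tool's axes as they then stand; what a row does not reach is not made up. A row lasts 1/12 s, in which the tool goes at most 41.7 mm and 7.16 degrees, less where a joint would pass 70% of its speed; a pose out of reach is approached as far as the arm can. A call is refused whole if a number of a shift passes 4.17 or a number of a turn 7.16, either way. A call with a gripper value outside its range is refused whole. The fingers move at their own pace and stop on an object; "newtons" is the grip in N (left out, the last holds). Time passes only in rows, so rows that do not move let the fingers close, or fill a call up. It gives the time, the measured TCP pose, the force and the opening at its end, in the units of the state.
- status.observe(): the state, without advancing time (a new reading comes with each control period).
- imaging.get_image(name): name is "side" or "top"; returns the picture (384x512x3 uint8, red, green, blue); there is no depth.
- imaging.camera_model(name): a dict with "K" (3x3 intrinsics, pixels), "position" and "rotation" of the camera in the world. Camera axes: x right, y down, z forward; pixel columns grow to the right and rows downward; lengths in m; the calibration is good to about 2 mm. A picture is of the moment at which its call begins. camera_model takes no time and is no camera call.
- job.close_job(): hands the job in, once; it reports no verdict.
The state is a dict: "time_s": time; "q": joint angles; "qvel": joint speeds; "joint_efforts": joint torques, N m; "position": TCP position; "tool_rot": TCP orientation; "ft_force": force on the tool from outside, world axes, zero at the start; "wrist_torque": the same for the moment, N m; "grip_width": finger opening in m.
Only numpy, scipy, OpenCV 4.12 (cv2) and the standard library are available. Lean on these libraries where they do the work, as an engineer would, in place of code of your own. Each camera call takes 0.05 s, during which the arm holds its last target.

## Task

Set the small tilting desk shelf level. Loosen its wing clamp knob a good quarter turn so that the shelf can move, then press the sprung-up end of the shelf firmly down onto its screw foot by the foot's round knob, and turn that knob until the bubble of the spirit level lying on the shelf stays between its two lines. The lift spring would raise the shelf again, so finish while still pressing it down on the foot with the bubble centred and do not let go (a colleague then tightens the clamp); leave the level lying along the shelf and do not knock over or push away the things around.

Things in the scene. Friction and masses are not known exactly. Their poses are not given: they have to be found in the camera images.
- base: Grey steel base plate of the tilting shelf, 180 x 322 x 4 mm, on four 10 mm rubber pads, fixed to the desk. Origin: on the desk under the middle of the 180 mm width; the plate reaches from 182 mm on the -y side to 140 mm on the +y side. Its y axis runs along the shelf from the screw-foot end (-y) to the hinge (+y), z up. The hinge pin is parallel to x at y = +110, z = 78 mm.
- shelf: Plywood shelf board, 170 x 215 x 15 mm, top 100 mm above the desk when level. Origin on the hinge pin, 22 mm below the board's top face; y along the board (free end at -y, 200 mm from the pin). A lift spring holds the free end 4.9 degrees up (15 mm at the foot knob), pushes 4 to 5 N at the foot knob and lifts it again when let go. With the clamp tight it cannot be pressed down.
- clamp_grip (a point): Middle of the bar of the black wing clamp knob, 80 mm above the desk, 65 mm beyond the free end of the shelf. The bar is 50 mm long, 13 mm thick and 26 mm high (13 mm above and below this point); this frame's x axis runs along the bar, z is the turning axis, up. Below the bar is an 18 mm neck.
- clamp (a joint): Turn of the wing clamp knob, rad: 0 = tight (starts between 0 and 0.25), grows anticlockwise seen from above, stop at 2.1; the shelf is free beyond 1.35. The knob rises 2 mm per rad as it unscrews. Turning it needs about 0.1 N m; it stays where it is left.
- foot_knob_grip (a point): Middle of the round black fluted knob of the screw foot, 38 mm diameter, 23 mm high (11.5 mm above and below this point), standing on top of the shelf near its free end, 172 mm from the hinge pin; about 29 mm above the board. z is the turning axis (up, square to the board). The threaded stem goes down through the board; its tip stands on a steel plate on the base when the shelf is pressed down.
- foot_knob (a joint): Turn of the foot knob, rad: grows clockwise seen from above. Clockwise screws the foot out (8 mm per turn) and the knob down by as much, so that the pressed-down shelf end stands higher. It starts between 0 and 1.9, with the foot too short by about 1 to 3.3 rad of turn: pressed down, the free end is too low. Needs about 0.1 N m, range -0.3 to 5.0, stays where it is left.
- foot_stem: The foot's steel stem, 10 mm thick, with its tip; it moves up and down with the foot knob but does not rotate. Origin on its axis near the board's top.
- foot_plate: Steel disc, 34 mm diameter, 4 mm thick, on the base plate under the foot; the foot stands on it when the shelf is down. Origin under its centre.
- level_center (a point): Centre (half-way up) of the aluminium pocket spirit level, 150 mm long, 24 mm wide, 28 mm high, lying loose on the shelf; its y axis runs along its length, toward the hinge side, z up. The vial, 78 mm long, with two black lines 22 mm apart, is seen from above in its middle.
- bubble (a joint): Place of the bubble (16 mm long, white, in the green vial) along the level's y axis, m: 0 = centred between the lines, + = toward the hinge side. It floats to the high side, about 1 mm per mrad of tilt, to at most 21 mm, and takes about 1 s to settle. With the shelf pressed down on its foot, one rad of clockwise foot-knob turn moves it about 7.4 mm toward the foot end (-).
- stapler: Blue and black stapler, 150 mm long, bystander behind the shelf. Origin under its centre.
- sticky_block: Yellow block of sticky notes, 77 x 77 x 15 mm, bystander behind the shelf. Origin under its centre.
- binder_clip: Black fold-back binder clip standing on its jaws, 32 x 23 x 35 mm, bystander on the near side. Origin under its centre.
- sharpener: Metal pencil sharpener, 24 x 15 x 18 mm, bystander on the near side. Origin under its centre.

How it is judged:
By the outcome, as a careful person would: the job done as asked, in the order asked, and still so for the second after the job is handed in, while the arm keeps its last pose, push and grip.
It also fails if it takes over 72 s, if anything falls off the work surface, if the arm or the gripper's body presses on something with over 40 N, if the wrist force passes 120 N, or if a joint passes its speed limit or range.

## Working session

There is one attempt and no reset: what is moved stays moved. The work goes in short steps, Python scripts to look and compute and a tool call to move; the robot and the scene stay as the last step left them, time stands still between calls to the robot, and variables do not carry over. Pictures are saved under pics/ and viewed, and the job is handed in when it is done.

Besides the shell and the picture viewer there is one more tool, called after "Request:" as name(argument=value, ...) on one line, values as JSON. jog_arm: Moves the arm, as the interface text tells. Its arguments: {"type":"object","properties":{"rows":{"type":"array"},"newtons":{"type":"number"}},"required":["rows"]}

```bash
mkdir -p pics; python3 - <<'E'
from rig import status, imaging
import cv2, numpy as np
s=status.observe(); print({k:np.round(v,3).tolist() for k,v in s.items()})
for n in("side","top"):
    im=imaging.get_image(n); cv2.imwrite(f"pics/{n}0.png",im[:,:,::-1]); c=imaging.camera_model(n); print(n,{k:np.round(v,4).tolist() for k,v in c.items()})
E
```

```text
{'time_s': 0.0, 'q': [-78.053, 21.842, 74.385, -0.001, 83.859, -12.335], 'qvel': [0.078, 0.134, 0.01, -0.137, 0.033, -0.087], 'joint_efforts': [-0.001, -44.846, -23.128, -0.0, 0.005, 0.0], 'position': [0.226, -0.501, 0.231], 'tool_rot': [[-0.912, -0.0, 0.411], [-0.411, 0.001, -0.912], [-0.0, -1.0, -0.001]], 'ft_force': [0.172, -0.334, 0.034], 'wrist_torque': [-0.003, 0.016, 0.012], 'grip_width': 0.085}
side {'K': [[359.5285, 0.0, 254.7798], [0.0, 359.5285, 192.1067], [0.0, 0.0, 1.0]], 'position': [0.9554, -0.4308, 0.8611], 'rotation': [[0.6357, 0.6287, -0.448], [0.7719, -0.5168, 0.3701], [0.0012, -0.5811, -0.8138]]}
top {'K': [[427.3291, 0.0, 251.4604], [0.0, 427.3291, 187.0868], [0.0, 0.0, 1.0]], 'position': [0.3653, -0.0728, 1.0337], 'rotation': [[0.0274, -0.9839, 0.1769], [-0.9994, -0.0307, -0.0162], [0.0214, -0.1763, -0.9841]]}
```

View pics/side0.png

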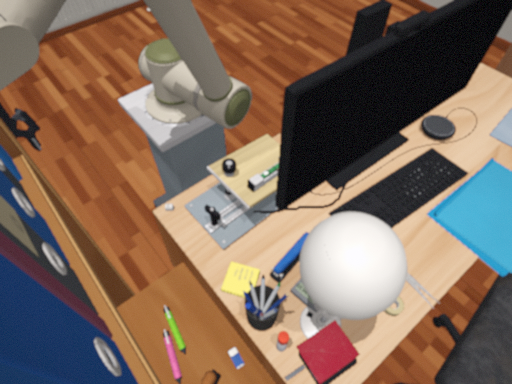

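View pics/top0.png

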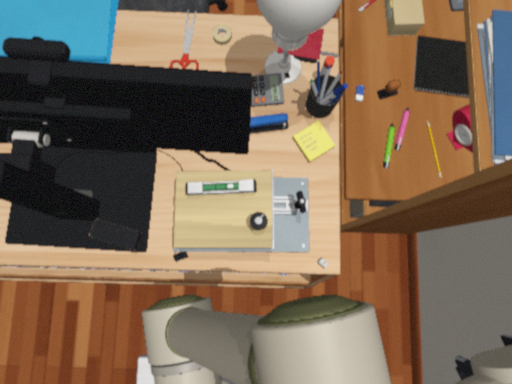

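```bash
python3 - <<'E'
import cv2
im=cv2.imread("pics/top0.png"); cv2.imwrite("pics/top0z.png",cv2.resize(im[120:270,180:380],None,fx=4,fy=4,interpolation=2)); 
im=cv2.imread("pics/side0.png"); cv2.imwrite("pics/side0z.png",cv2.resize(im[120:270,120:320],None,fx=4,fy=4,interpolation=2))
E
```

```text
(no output)
```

View pics/top0z.png

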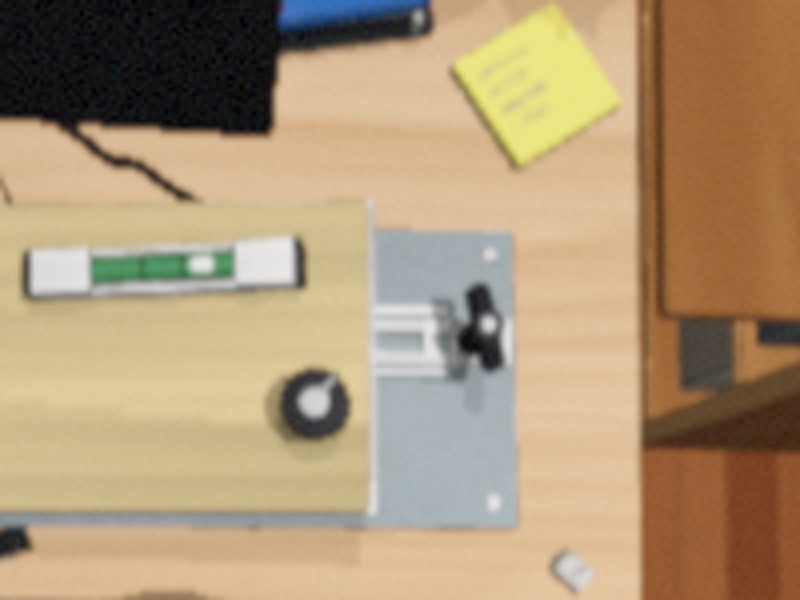

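View pics/side0z.png

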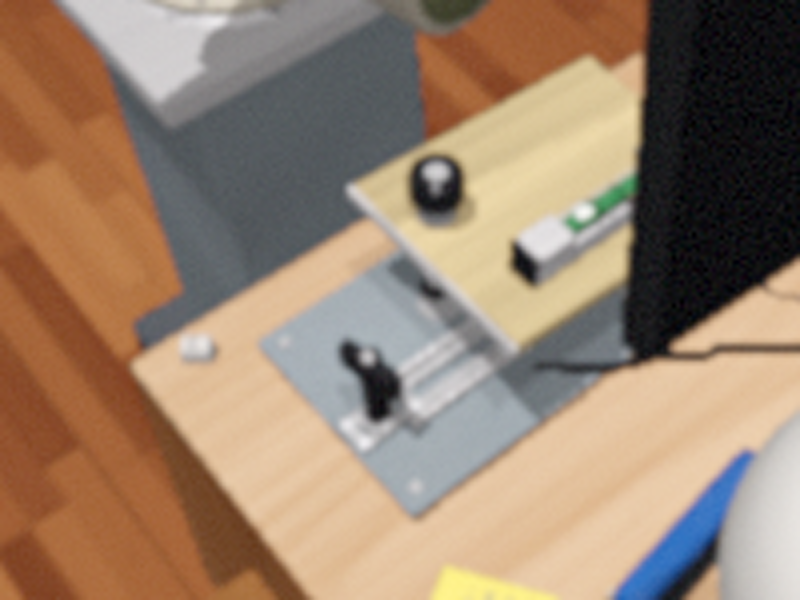

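```bash
cat > h.py <<'E'
from rig import status, imaging, job
import cv2, numpy as np
def ray(n,u,v):
    c=imaging.camera_model(n);K=np.array(c["K"]);R=np.array(c["rotation"]);p=np.array(c["position"])
    return p,R@np.linalg.inv(K)@np.array([u,v,1.])
def atz(n,u,v,z):
    p,d=ray(n,u,v);return p+d*(z-p[2])/d[2]
def proj(n,P):
    c=imaging.camera_model(n);K=np.array(c["K"]);R=np.array(c["rotation"]);p=np.array(c["position"])
    x=K@(R.T@(np.array(P)-p));return x[:2]/x[2]
def tri(a,b):
    p,d=ray("top",*a);q,e=ray("side",*b)
    t=np.linalg.lstsq(np.array([d,-e]).T,q-p,rcond=None)[0]
    A=p+t[0]*d;B=q+t[1]*e;return (A+B)/2,np.linalg.norm(A-B)
def snap(n,name,box=None,f=4):
    im=imaging.get_image(n)[:,:,::-1]
    if box: x0,x1,y0,y1=box; im=cv2.resize(im[y0:y1,x0:x1],None,fx=f,fy=f,interpolation=2)
    cv2.imwrite(f"pics/{name}.png",im)
def st():
    s=status.observe();print({k:np.round(s[k],4).tolist() for k in("time_s","q","position","tool_rot","ft_force","wrist_torque","grip_width")})
E
python3 - <<'E'
from h import *
np.set_printoptions(precision=4,suppress=True)
T=lambda x,y:(180+x/4,120+y/4); S=lambda x,y:(120+x/4,120+y/4)
print("clamp",tri(T(487,325),S(368,357)), atz("top",*T(485,327),.093))
print("clamp ends",atz("top",*T(478,290),.093),atz("top",*T(492,362),.093))
print("foot",tri(T(314,400),S(436,175)), atz("top",*T(314,400),.155))
for t in [(513,232),(516,527)]: print("base",atz("top",*T(*t),.014))
for s in [(262,344),(418,516),]: print("base side",atz("side",*S(*s),.014))
for t in [(371,203),(374,513)]: print("shelf free top",atz("top",*T(*t),.117))
print("shelf free side", atz("side",*S(350,186),.117),atz("side",*S(517,350),.117))
E
```

```text
clamp (array([ 0.5058, -0.2005,  0.095 ]), np.float64(0.0011907625557184992)) [ 0.5046 -0.2001  0.093 ]
clamp ends [ 0.5254 -0.1961  0.093 ] [ 0.4851 -0.2042  0.093 ]
foot (array([ 0.455 , -0.1035,  0.1536]), np.float64(0.0004578025534312524)) [ 0.4547 -0.1037  0.155 ]
base [ 0.5754 -0.2276  0.014 ]
base [ 0.3973 -0.23    0.014 ]
base side [ 0.4023 -0.2269  0.014 ]
base side [ 0.5795 -0.222   0.014 ]
shelf free top [ 0.5679 -0.1337  0.117 ]
shelf free top [ 0.3993 -0.1384  0.117 ]
shelf free side [ 0.4003 -0.1366  0.117 ] [ 0.5732 -0.1326  0.117 ]
```

```bash
python3 - <<'E'
from h import *
np.set_printoptions(precision=4,suppress=True)
# green pen: top ends, side ends; magenta
print(tri((391,128),(166,309)),tri((387,164),(183,347)),tri((407,112),(168,333)),tri((398,147),(177,376)))
print("eraser",tri((360,92),(236,357)))
print("corner", [atz("top",343,230,z) for z in(-.2,0,.1,.3)])
print("level pts side", [proj("side",p) for p in ((.53,-.10,.13),(.53,-.05,.13),(.53,-.02,.13))])
E
python3 - <<'E'
import sys; sys.path.insert(0,'.')
from h import *
import cv2
im=cv2.imread("pics/side0.png"); cv2.imwrite("pics/side0y.png",cv2.resize(im[150:200,235:300],None,fx=10,fy=10,interpolation=2))
E
```

```text
(array([ 0.6676, -0.4098,  0.1225]), np.float64(0.028534140404651923)) (array([ 0.6615, -0.4534, -0.1284]), np.float64(0.039292613724997816)) (array([ 0.7082, -0.4385,  0.126 ]), np.float64(0.012755715919211017)) (array([ 0.7111, -0.4965, -0.1391]), np.float64(0.024631299927733975))
eraser (array([ 0.8035, -0.3585,  0.0122]), np.float64(0.0012612885321781927))
corner [array([ 0.4691, -0.3615, -0.2   ]), array([ 0.4523, -0.3147,  0.    ]), array([ 0.4439, -0.2913,  0.1   ]), array([ 0.427 , -0.2445,  0.3   ])]
level pts side [array([248.4833, 186.7397]), array([263.5858, 176.8197]), array([272.3611, 171.0557])]
```

View pics/side0y.png

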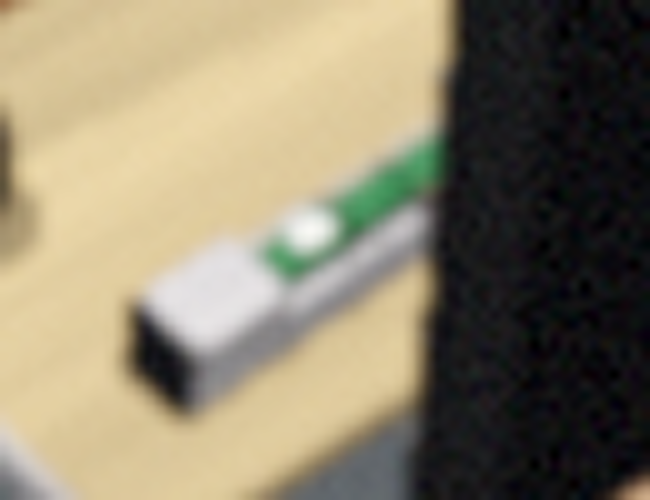

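```bash
cat >> h.py <<'E'
from scipy.spatial.transform import Rotation as Ro
def Rdown(ang,tilt_x=0.):
    a=np.radians(ang); z=np.array([np.cos(a),np.sin(a),0]); y=np.array([0,0,-1.]); x=np.cross(y,z)
    R=np.array([x,y,z]).T
    return Ro.from_rotvec([np.radians(tilt_x),0,0]).as_matrix()@R
def plan(P,R,n,p0=None,R0=None):
    s=status.observe()
    p0=np.array(s["position"]) if p0 is None else np.array(p0); R0=np.array(s["tool_rot"]) if R0 is None else R0
    rv=Ro.from_matrix(R0.T@R).as_rotvec(); P=np.array(P)
    prev=p0; Rc=R0
    for k in range(1,n+1):
        p=p0+(P-p0)*k/n; d=Rc.T@(p-prev)*100; t=np.degrees(rv)/n
        print(k,"d",np.round(d,2),"a",np.round(t,2)); prev=p; Rc=R0@Ro.from_rotvec(rv*k/n).as_matrix()
E
python3 - <<'E'
from h import *
R=Rdown(-78.6)
plan([.34,-.25,.25],R,10)
print(); plan([.505,-.2005,.15],R,5,[.34,-.25,.25],R)
E
```

```text
1 d [-2.07 -0.19 -1.82] a [ 0.01  1.29 -0.  ]
2 d [-2.03 -0.19 -1.87] a [ 0.01  1.29 -0.  ]
3 d [-1.99 -0.19 -1.91] a [ 0.01  1.29 -0.  ]
4 d [-1.94 -0.19 -1.96] a [ 0.01  1.29 -0.  ]
5 d [-1.9  -0.19 -2.  ] a [ 0.01  1.29 -0.  ]
6 d [-1.85 -0.19 -2.04] a [ 0.01  1.29 -0.  ]
7 d [-1.81 -0.19 -2.08] a [ 0.01  1.29 -0.  ]
8 d [-1.76 -0.19 -2.12] a [ 0.01  1.29 -0.  ]
9 d [-1.71 -0.19 -2.16] a [ 0.01  1.29 -0.  ]
10 d [-1.66 -0.19 -2.2 ] a [ 0.01  1.29 -0.  ]

1 d [-3.43  2.   -0.32] a [0. 0. 0.]
2 d [-3.43  2.   -0.32] a [0. 0. 0.]
3 d [-3.43  2.   -0.32] a [0. 0. 0.]
4 d [-3.43  2.   -0.32] a [0. 0. 0.]
5 d [-3.43  2.   -0.32] a [0. 0. 0.]
```

Request:
jog_arm(rows=[{"hand":0.45,"dx":-2.05,"dy":-0.19,"dz":-1.85,"ay":1.29},{"hand":0.45,"dx":-2.03,"dy":-0.19,"dz":-1.87,"ay":1.29},{"hand":0.45,"dx":-1.99,"dy":-0.19,"dz":-1.91,"ay":1.29},{"hand":0.45,"dx":-1.94,"dy":-0.19,"dz":-1.96,"ay":1.29},{"hand":0.45,"dx":-1.9,"dy":-0.19,"dz":-2.0,"ay":1.29}], newtons=40)

```text
invalid input at $.rows[0]: expected keys hand, dx, dy, dz, ax, ay, az
```

Request:
jog_arm(rows=[{"hand":0.45,"dx":-1.85,"dy":-0.19,"dz":-2.04,"ay":1.29},{"hand":0.45,"dx":-1.81,"dy":-0.19,"dz":-2.08,"ay":1.29},{"hand":0.45,"dx":-1.76,"dy":-0.19,"dz":-2.12,"ay":1.29},{"hand":0.45,"dx":-1.71,"dy":-0.19,"dz":-2.16,"ay":1.29},{"hand":0.45,"dx":-1.66,"dy":-0.19,"dz":-2.2,"ay":1.29}])

```text
invalid input at $.rows[0]: expected keys hand, dx, dy, dz, ax, ay, az
```

Request:
jog_arm(rows=[{"hand":0.45,"dx":-3.43,"dy":2.0,"dz":-0.32},{"hand":0.45,"dx":-3.43,"dy":2.0,"dz":-0.32},{"hand":0.45,"dx":-3.43,"dy":2.0,"dz":-0.32},{"hand":0.45,"dx":-3.43,"dy":2.0,"dz":-0.32},{"hand":0.45,"dx":-3.43,"dy":2.0,"dz":-0.32}])

```text
invalid input at $.rows[0]: expected keys hand, dx, dy, dz, ax, ay, az
```

```bash
python3 - <<'E'
from h import *
snap("side","s1",(120,320,120,270));snap("top","t1",(180,380,120,270));st()
plan([.505,-.2005,.070],Rdown(-78.6),5)
E
```

```text
{'time_s': 0.2, 'q': [-78.0552, 21.8271, 74.3644, 0.0002, 83.8573, -12.335], 'position': [0.2261, -0.5012, 0.231], 'tool_rot': [[-0.9115, -0.0002, 0.4112], [-0.4112, 0.0008, -0.9115], [-0.0002, -1.0, -0.0008]], 'ft_force': [-0.2376, 0.0231, -0.8563], 'wrist_torque': [0.0139, 0.0394, 0.025], 'grip_width': 0.0853}
1 d [-7.56  3.22 -3.19] a [ 0.01  2.58 -0.  ]
2 d [-7.41  3.22 -3.52] a [ 0.01  2.58 -0.  ]
3 d [-7.24  3.22 -3.85] a [ 0.01  2.58 -0.  ]
4 d [-7.06  3.22 -4.17] a [ 0.01  2.58 -0.  ]
5 d [-6.86  3.22 -4.49] a [ 0.01  2.58 -0.  ]
```

All seven keys are needed in each row; nothing moved. Repeating.

Request:
jog_arm(rows=[{"hand":0.45,"dx":-2.05,"dy":-0.19,"dz":-1.85,"ax":0,"ay":1.29,"az":0},{"hand":0.45,"dx":-2.03,"dy":-0.19,"dz":-1.87,"ax":0,"ay":1.29,"az":0},{"hand":0.45,"dx":-1.99,"dy":-0.19,"dz":-1.91,"ax":0,"ay":1.29,"az":0},{"hand":0.45,"dx":-1.94,"dy":-0.19,"dz":-1.96,"ax":0,"ay":1.29,"az":0},{"hand":0.45,"dx":-1.9,"dy":-0.19,"dz":-2.0,"ax":0,"ay":1.29,"az":0}], newtons=40)

```text
time_s: 0.62
position: [0.2831, -0.3742, 0.2408]
tool_rot: [[-0.952, -0.0, 0.305], [-0.305, 0.0, -0.952], [-0.0, -1.0, -0.0]]
ft_force: [-0.0, -0.7, 0.9]
grip_width: 0.0385
```

Request:
jog_arm(rows=[{"hand":0.45,"dx":-1.85,"dy":-0.19,"dz":-2.04,"ax":0,"ay":1.29,"az":0},{"hand":0.45,"dx":-1.81,"dy":-0.19,"dz":-2.08,"ax":0,"ay":1.29,"az":0},{"hand":0.45,"dx":-1.76,"dy":-0.19,"dz":-2.12,"ax":0,"ay":1.29,"az":0},{"hand":0.45,"dx":-1.71,"dy":-0.19,"dz":-2.16,"ax":0,"ay":1.29,"az":0},{"hand":0.45,"dx":-1.66,"dy":-0.19,"dz":-2.2,"ax":0,"ay":1.29,"az":0}])

```text
time_s: 1.03
position: [0.34, -0.2487, 0.2504]
tool_rot: [[-0.981, -0.0, 0.196], [-0.196, 0.0, -0.981], [0.0, -1.0, -0.0]]
ft_force: [0.5, 0.0, -0.2]
grip_width: 0.0383
```

Request:
jog_arm(rows=[{"hand":0.45,"dx":-3.43,"dy":2.0,"dz":-0.32,"ax":0,"ay":0,"az":0},{"hand":0.45,"dx":-3.43,"dy":2.0,"dz":-0.32,"ax":0,"ay":0,"az":0},{"hand":0.45,"dx":-3.43,"dy":2.0,"dz":-0.32,"ax":0,"ay":0,"az":0},{"hand":0.45,"dx":-3.43,"dy":2.0,"dz":-0.32,"ax":0,"ay":0,"az":0},{"hand":0.45,"dx":-3.43,"dy":2.0,"dz":-0.32,"ax":0,"ay":0,"az":0}])

```text
time_s: 1.45
position: [0.5062, -0.1996, 0.1492]
tool_rot: [[-0.98, -0.0, 0.198], [-0.198, -0.0, -0.98], [0.0, -1.0, 0.0]]
ft_force: [0.2, -2.0, -0.3]
grip_width: 0.0384
```

```bash
python3 - <<'E'
from h import *
snap("side","s1",(120,320,120,270));snap("top","t1",(180,380,120,270));st()
plan([.505,-.2005,.070],Rdown(-78.6),5)
E
```

```text
{'time_s': 1.55, 'q': [-33.8666, 25.7535, 82.9198, 0.0408, 71.6419, 44.5464], 'position': [0.5067, -0.1984, 0.1465], 'tool_rot': [[-0.9797, -0.0042, 0.2006], [-0.2006, 0.0036, -0.9797], [0.0034, -1.0, -0.0044]], 'ft_force': [-0.5968, 0.0476, 0.3617], 'wrist_torque': [0.0314, -0.0325, -0.0311], 'grip_width': 0.0386}
1 d [0.04 1.53 0.04] a [0.05 0.03 0.04]
2 d [0.04 1.53 0.04] a [0.05 0.03 0.04]
3 d [0.04 1.53 0.04] a [0.05 0.03 0.04]
4 d [0.04 1.53 0.04] a [0.05 0.03 0.04]
5 d [0.04 1.53 0.04] a [0.05 0.03 0.04]
```

View pics/s1.png

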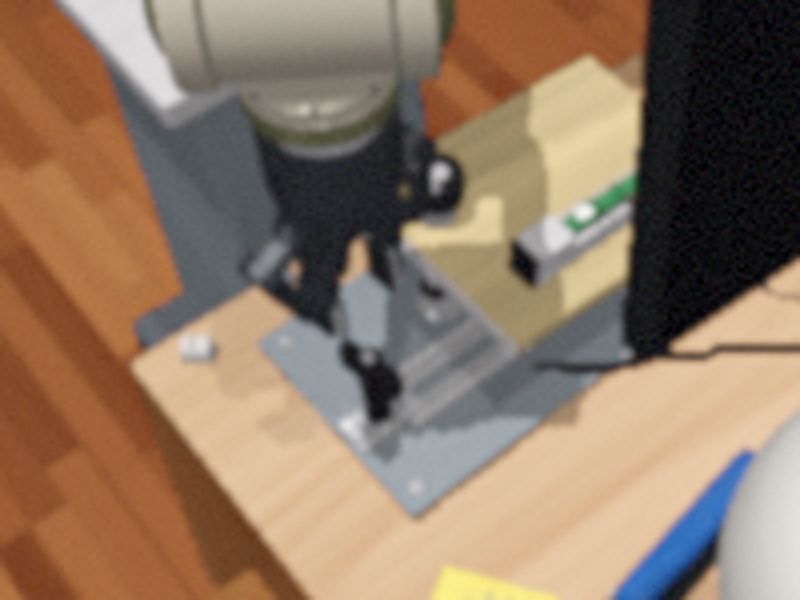

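View pics/t1.png

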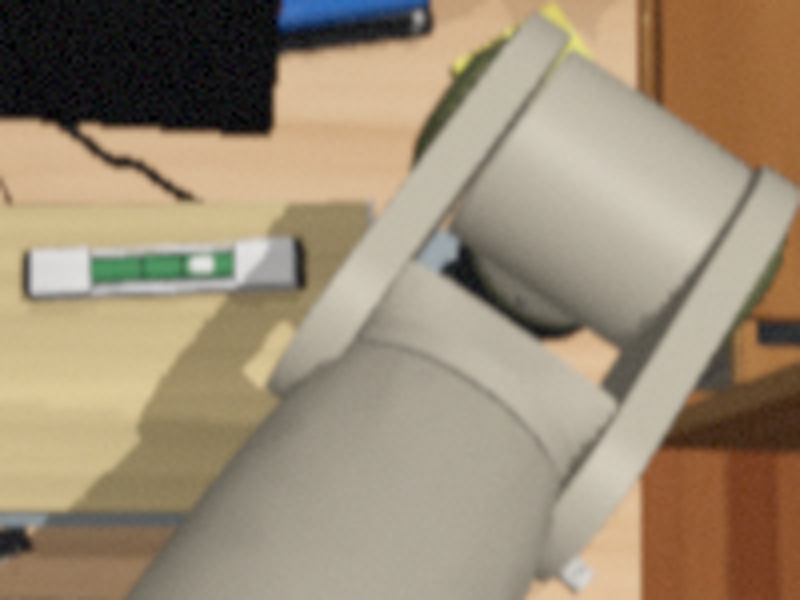

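Request:
jog_arm(rows=[{"hand":0.45,"dx":0,"dy":1.9,"dz":0,"ax":0,"ay":0,"az":0},{"hand":0.45,"dx":0,"dy":1.9,"dz":0,"ax":0,"ay":0,"az":0},{"hand":0.45,"dx":0,"dy":1.9,"dz":0,"ax":0,"ay":0,"az":0},{"hand":0.45,"dx":0,"dy":1.3,"dz":0,"ax":0,"ay":0,"az":0},{"hand":0.45,"dx":0,"dy":0.9,"dz":0,"ax":0,"ay":0,"az":0}])

```text
time_s: 1.97
position: [0.5039, -0.2006, 0.0704]
tool_rot: [[-0.98, -0.001, 0.197], [-0.197, 0.001, -0.98], [0.001, -1.0, -0.001]]
ft_force: [-0.7, 0.1, -0.4]
grip_width: 0.0381
```

```bash
python3 - <<'E'
from h import *
snap("side","s2",(150,280,150,250),6);st()
E
```

```text
{'time_s': 2.0167, 'q': [-34.2122, 30.9954, 88.788, -0.0054, 60.3991, 44.4314], 'position': [0.5036, -0.2003, 0.0694], 'tool_rot': [[-0.9804, -0.0027, 0.197], [-0.197, 0.0017, -0.9804], [0.0023, -1.0, -0.0022]], 'ft_force': [-1.2984, 0.6705, -1.2233], 'wrist_torque': [0.0581, 0.0286, -0.0038], 'grip_width': 0.0384}
```

View pics/s2.png

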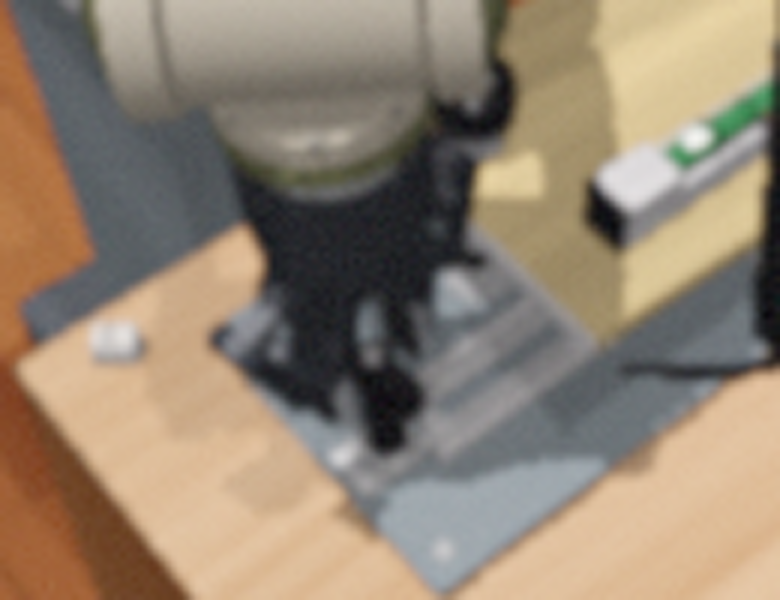

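Request:
jog_arm(rows=[{"hand":0,"dx":0,"dy":0,"dz":0,"ax":0,"ay":0,"az":0},{"hand":0,"dx":0,"dy":0,"dz":0,"ax":0,"ay":0,"az":0},{"hand":0,"dx":0,"dy":0,"dz":0,"ax":0,"ay":0,"az":0},{"hand":0,"dx":0,"dy":0,"dz":0,"ax":0,"ay":0,"az":0},{"hand":0,"dx":0,"dy":0,"dz":0,"ax":0,"ay":0,"az":0}], newtons=40)

```text
time_s: 2.43
position: [0.505, -0.2006, 0.0722]
tool_rot: [[-0.98, 0.001, 0.198], [-0.198, -0.001, -0.98], [-0.001, -1.0, 0.001]]
ft_force: [0.3, 1.7, 4.4]
grip_width: 0.0125
```

```bash
python3 - <<'E'
from h import *
st()
E
```

```text
{'time_s': 2.4333, 'q': [-34.1574, 30.7872, 88.5733, 0.0029, 60.558, 44.4497], 'position': [0.505, -0.2006, 0.0722], 'tool_rot': [[-0.9803, 0.0012, 0.1975], [-0.1975, -0.0008, -0.9803], [-0.001, -1.0, 0.001]], 'ft_force': [0.2683, 1.7209, 4.4142], 'wrist_torque': [0.2587, 0.1593, -0.005], 'grip_width': 0.0125}
```

Request:
jog_arm(rows=[{"hand":0,"dx":0,"dy":-0.05,"dz":0,"ax":0,"ay":-3,"az":0},{"hand":0,"dx":0,"dy":-0.02,"dz":0,"ax":0,"ay":-5,"az":0},{"hand":0,"dx":0,"dy":-0.02,"dz":0,"ax":0,"ay":-5,"az":0},{"hand":0,"dx":0,"dy":-0.02,"dz":0,"ax":0,"ay":-5,"az":0},{"hand":0,"dx":0,"dy":-0.02,"dz":0,"ax":0,"ay":-5,"az":0}], newtons=60)

```text
time_s: 2.85
position: [0.5053, -0.2013, 0.0732]
tool_rot: [[-0.823, 0.002, 0.568], [-0.568, -0.002, -0.823], [-0.0, -1.0, 0.003]]
ft_force: [1.0, -3.0, 0.7]
grip_width: 0.0118
```

```bash
python3 - <<'E'
from h import *
st()
E
```

```text
{'time_s': 2.85, 'q': [-34.1837, 30.7296, 88.4696, -0.0355, 60.6505, 21.2169], 'position': [0.5053, -0.2013, 0.0732], 'tool_rot': [[-0.823, 0.0019, 0.5681], [-0.5681, -0.0019, -0.823], [-0.0004, -1.0, 0.0026]], 'ft_force': [1.0129, -2.9954, 0.703], 'wrist_torque': [-0.5169, -0.1557, -0.0996], 'grip_width': 0.0118}
```

Request:
jog_arm(rows=[{"hand":0,"dx":0,"dy":-0.02,"dz":0,"ax":0,"ay":-5,"az":0},{"hand":0,"dx":0,"dy":-0.02,"dz":0,"ax":0,"ay":-5,"az":0},{"hand":0,"dx":0,"dy":-0.02,"dz":0,"ax":0,"ay":-5,"az":0},{"hand":0,"dx":0,"dy":-0.02,"dz":0,"ax":0,"ay":-5,"az":0},{"hand":0,"dx":0,"dy":-0.02,"dz":0,"ax":0,"ay":-5,"az":0}])

```text
time_s: 3.27
position: [0.5059, -0.2019, 0.0742]
tool_rot: [[-0.506, 0.003, 0.863], [-0.863, -0.003, -0.506], [0.001, -1.0, 0.005]]
ft_force: [4.6, -3.9, -2.9]
grip_width: 0.0119
```

Request:
jog_arm(rows=[{"hand":0,"dx":0,"dy":-0.02,"dz":0,"ax":0,"ay":-5,"az":0},{"hand":0,"dx":0,"dy":-0.02,"dz":0,"ax":0,"ay":-5,"az":0},{"hand":0,"dx":0,"dy":-0.02,"dz":0,"ax":0,"ay":-5,"az":0},{"hand":0,"dx":0,"dy":-0.02,"dz":0,"ax":0,"ay":-5,"az":0},{"hand":0,"dx":0,"dy":-0.02,"dz":0,"ax":0,"ay":-5,"az":0}])

```text
time_s: 3.68
position: [0.5067, -0.2021, 0.0752]
tool_rot: [[-0.094, 0.005, 0.996], [-0.996, -0.004, -0.094], [0.003, -1.0, 0.006]]
ft_force: [8.7, -4.4, -5.7]
grip_width: 0.0111
```

Request:
jog_arm(rows=[{"hand":0,"dx":0,"dy":-0.02,"dz":0,"ax":0,"ay":-5,"az":0},{"hand":0,"dx":0,"dy":-0.02,"dz":0,"ax":0,"ay":-5,"az":0},{"hand":0,"dx":0,"dy":-0.02,"dz":0,"ax":0,"ay":-5,"az":0},{"hand":0,"dx":0,"dy":-0.02,"dz":0,"ax":0,"ay":-5,"az":0},{"hand":0,"dx":0,"dy":0,"dz":0,"ax":0,"ay":0,"az":0}])

```text
time_s: 4.1
position: [0.5073, -0.202, 0.0759]
tool_rot: [[0.252, 0.007, 0.968], [-0.968, -0.004, 0.252], [0.005, -1.0, 0.006]]
ft_force: [9.0, -3.4, -7.0]
grip_width: 0.0118
```

```bash
python3 - <<'E'
from h import *
snap("side","s3",(150,280,150,250),6);st()
E
```

```text
{'time_s': 4.15, 'q': [-34.1649, 30.5836, 88.1717, 0.0552, 60.8097, -48.6146], 'position': [0.5073, -0.202, 0.0759], 'tool_rot': [[0.2491, 0.0068, 0.9685], [-0.9685, -0.0036, 0.2491], [0.0051, -1.0, 0.0057]], 'ft_force': [10.1246, -3.8155, -7.0121], 'wrist_torque': [-0.69, -2.0175, 0.0363], 'grip_width': 0.0116}
```

View pics/s3.png

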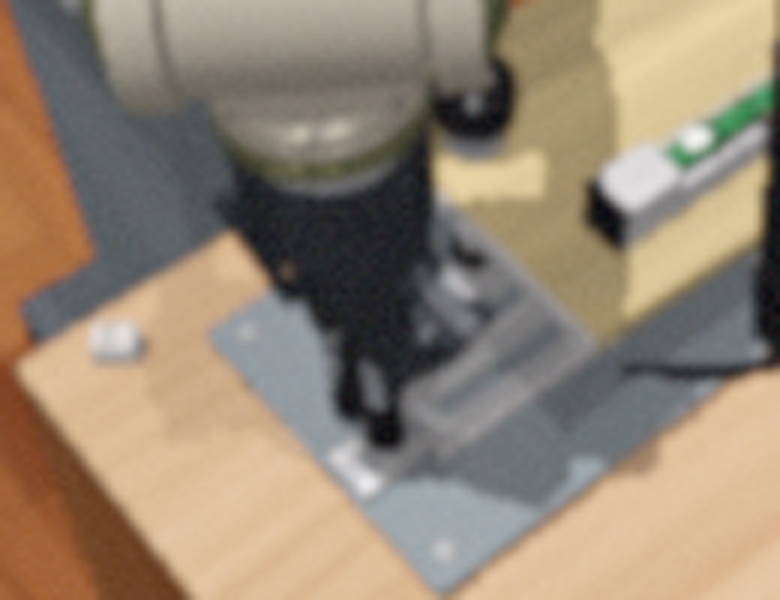

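Request:
jog_arm(rows=[{"hand":0.45,"dx":0,"dy":0,"dz":0,"ax":0,"ay":0,"az":0},{"hand":0.45,"dx":0,"dy":0,"dz":0,"ax":0,"ay":0,"az":0},{"hand":0.45,"dx":0,"dy":-1,"dz":0,"ax":0,"ay":0,"az":0},{"hand":0.45,"dx":0,"dy":-3,"dz":0,"ax":0,"ay":0,"az":0},{"hand":0.6,"dx":0,"dy":-4,"dz":0,"ax":0,"ay":0,"az":0}])

```text
time_s: 4.57
position: [0.5034, -0.1998, 0.1549]
tool_rot: [[0.248, -0.005, 0.969], [-0.969, 0.003, 0.248], [-0.004, -1.0, -0.004]]
ft_force: [1.3, -0.6, 0.1]
grip_width: 0.049
```

```bash
python3 - <<'E'
from h import *
snap("side","s4",(150,280,150,250),6);st()
E
```

```text
{'time_s': 4.6167, 'q': [-34.151, 24.4203, 81.8666, -0.0073, 73.1344, -48.5463], 'position': [0.5066, -0.2017, 0.1644], 'tool_rot': [[0.2486, 0.0083, 0.9686], [-0.9686, -0.0058, 0.2487], [0.0077, -0.9999, 0.0066]], 'ft_force': [1.9728, -1.0486, 8.3958], 'wrist_torque': [-0.0762, -0.0254, 0.002], 'grip_width': 0.051}
```

View pics/s4.png

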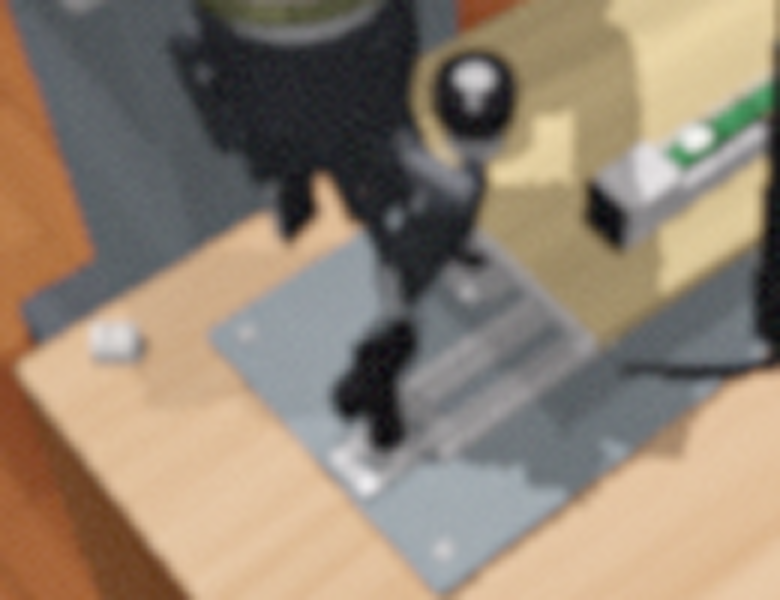

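```bash
python3 - <<'E'
from h import *
a=atz("side",216.7,205.8,.097);b=atz("side",207.5,216.7,.097);print(a,b,np.degrees(np.arctan2(*(a-b)[1::-1])))
R=Rdown(75,-4.9)
plan([.455,-.0995,.195],R,10); print()
plan([.455,-.105,.1265],R,5,[.455,-.0995,.195],R)
E
```

```text
[ 0.50633576 -0.18526072  0.097     ] [ 0.5181178  -0.22204131  0.097     ] 107.76198716597565
1 d [-1.12 -0.32 -0.24] a [-0.37 -6.06 -0.31]
2 d [-1.13 -0.32 -0.13] a [-0.37 -6.06 -0.31]
3 d [-1.14 -0.33 -0.01] a [-0.37 -6.06 -0.31]
4 d [-1.13 -0.33  0.11] a [-0.37 -6.06 -0.31]
5 d [-1.11 -0.34  0.23] a [-0.37 -6.06 -0.31]
6 d [-1.08 -0.35  0.34] a [-0.37 -6.06 -0.31]
7 d [-1.04 -0.36  0.45] a [-0.37 -6.06 -0.31]
8 d [-0.98 -0.36  0.55] a [-0.37 -6.06 -0.31]
9 d [-0.92 -0.37  0.65] a [-0.37 -6.06 -0.31]
10 d [-0.84 -0.38  0.74] a [-0.37 -6.06 -0.31]

1 d [-0.    1.37  0.01] a [0. 0. 0.]
2 d [-0.    1.37  0.01] a [0. 0. 0.]
3 d [-0.    1.37  0.01] a [0. 0. 0.]
4 d [-0.    1.37  0.01] a [0. 0. 0.]
5 d [-0.    1.37  0.01] a [0. 0. 0.]
```

Request:
jog_arm(rows=[{"hand":0.7,"dx":-0.6,"dy":-1.6,"dz":-0.2,"ax":-0.37,"ay":-6.06,"az":-0.31},{"hand":0.7,"dx":-1.13,"dy":-1.3,"dz":-0.13,"ax":-0.37,"ay":-6.06,"az":-0.31},{"hand":0.7,"dx":-1.3,"dy":-0.4,"dz":-0.05,"ax":-0.37,"ay":-6.06,"az":-0.31},{"hand":0.7,"dx":-1.3,"dy":0,"dz":0.1,"ax":-0.37,"ay":-6.06,"az":-0.31},{"hand":0.7,"dx":-1.2,"dy":0,"dz":0.23,"ax":-0.37,"ay":-6.06,"az":-0.31}])

```text
time_s: 5.03
position: [0.4777, -0.1507, 0.189]
tool_rot: [[0.707, -0.013, 0.707], [-0.707, -0.04, 0.706], [0.019, -0.999, -0.038]]
ft_force: [0.1, 0.6, 0.6]
grip_width: 0.0596
```

Request:
jog_arm(rows=[{"hand":0.7,"dx":-1.08,"dy":0,"dz":0.34,"ax":-0.37,"ay":-6.06,"az":-0.31},{"hand":0.7,"dx":-1.04,"dy":0,"dz":0.45,"ax":-0.37,"ay":-6.06,"az":-0.31},{"hand":0.7,"dx":-0.98,"dy":0,"dz":0.55,"ax":-0.37,"ay":-6.06,"az":-0.31},{"hand":0.7,"dx":-0.92,"dy":0,"dz":0.65,"ax":-0.37,"ay":-6.06,"az":-0.31},{"hand":0.7,"dx":-0.84,"dy":0,"dz":0.74,"ax":-0.37,"ay":-6.06,"az":-0.31}])

```text
time_s: 5.45
position: [0.4517, -0.1008, 0.1861]
tool_rot: [[0.967, -0.007, 0.253], [-0.253, -0.081, 0.964], [0.014, -0.997, -0.08]]
ft_force: [0.0, -0.5, -0.2]
grip_width: 0.0602
```

```bash
python3 - <<'E'
from h import *
snap("side","s5",(150,280,110,210),6);st()
R=Rdown(75,-4.9)
plan([.455,-.1045,.135],R,5)
E
```

```text
{'time_s': 5.5, 'q': [-24.6631, 15.292, 92.5566, -4.6191, 70.6755, -98.908], 'position': [0.4506, -0.0991, 0.186], 'tool_rot': [[0.9691, -0.0075, 0.2464], [-0.2462, -0.0802, 0.9659], [0.0126, -0.9968, -0.0796]], 'ft_force': [-1.1719, 1.3301, 1.2039], 'wrist_torque': [0.0925, -0.01, -0.0568], 'grip_width': 0.0597}
1 d [ 0.1   1.02 -0.  ] a [-0.04  0.15 -0.1 ]
2 d [0.1  1.02 0.  ] a [-0.04  0.15 -0.1 ]
3 d [0.1  1.02 0.  ] a [-0.04  0.15 -0.1 ]
4 d [0.09 1.02 0.  ] a [-0.04  0.15 -0.1 ]
5 d [0.09 1.02 0.  ] a [-0.04  0.15 -0.1 ]
```

View pics/s5.png

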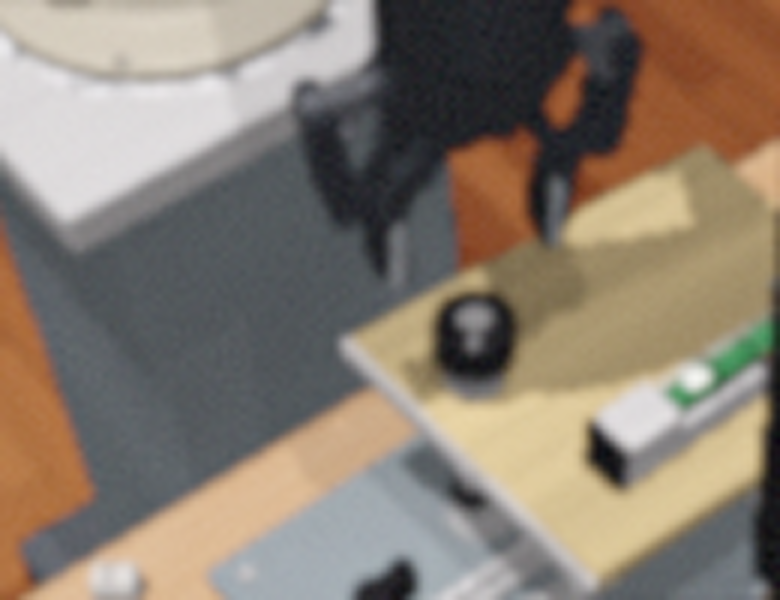

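Request:
jog_arm(rows=[{"hand":0.7,"dx":0.1,"dy":1.02,"dz":0,"ax":0,"ay":0,"az":-0.05},{"hand":0.7,"dx":0.1,"dy":1.02,"dz":0,"ax":0,"ay":0,"az":-0.05},{"hand":0.7,"dx":0.1,"dy":1.02,"dz":0,"ax":0,"ay":0,"az":-0.05},{"hand":0.7,"dx":0.1,"dy":1.02,"dz":0,"ax":0,"ay":0,"az":-0.05},{"hand":0.7,"dx":0,"dy":0.8,"dz":0,"ax":0,"ay":0,"az":0}])

```text
time_s: 5.92
position: [0.4558, -0.1066, 0.1367]
tool_rot: [[0.965, -0.004, 0.261], [-0.26, -0.081, 0.962], [0.017, -0.997, -0.079]]
ft_force: [-0.1, -0.6, -0.2]
grip_width: 0.0598
```

```bash
python3 - <<'E'
from h import *
snap("side","s6",(150,280,110,210),6);st()
R=Rdown(75,-4.9)
plan([.455,-.105,.1265],R,5)
E
```

```text
{'time_s': 5.9667, 'q': [-25.286, 19.3608, 96.3061, -4.8296, 62.7671, -98.0405], 'position': [0.4552, -0.1064, 0.1354], 'tool_rot': [[0.9655, -0.006, 0.2602], [-0.2598, -0.0799, 0.9624], [0.015, -0.9968, -0.0788]], 'ft_force': [-0.5722, -0.0703, -1.8746], 'wrist_torque': [0.0233, 0.0223, -0.0408], 'grip_width': 0.0596}
1 d [-0.01  0.17  0.04] a [-0.04 -0.02 -0.08]
2 d [-0.01  0.17  0.04] a [-0.04 -0.02 -0.08]
3 d [-0.01  0.17  0.04] a [-0.04 -0.02 -0.08]
4 d [-0.01  0.17  0.04] a [-0.04 -0.02 -0.08]
5 d [-0.01  0.17  0.04] a [-0.04 -0.02 -0.08]
```

View pics/s6.png

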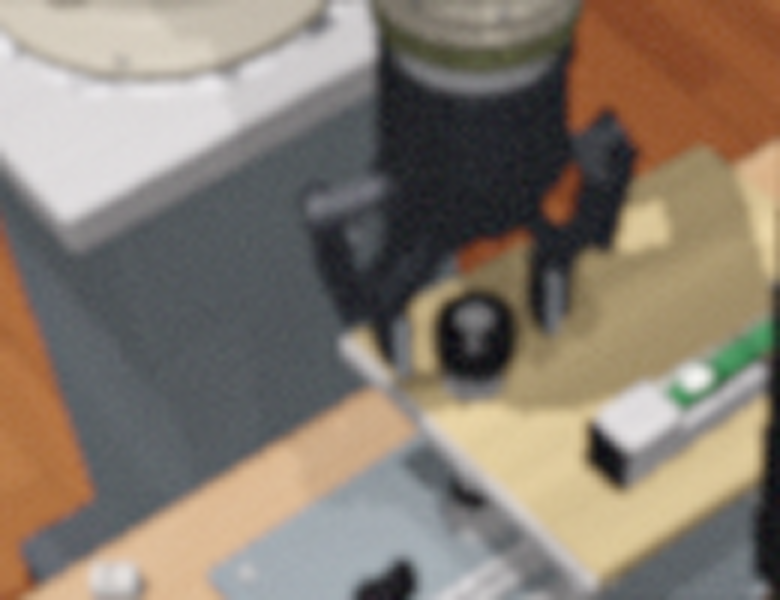

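Request:
jog_arm(rows=[{"hand":0.7,"dx":0,"dy":0.4,"dz":0.08,"ax":0,"ay":0,"az":0},{"hand":0.7,"dx":0,"dy":0.4,"dz":0.07,"ax":0,"ay":0,"az":0},{"hand":0,"dx":0,"dy":0,"dz":0,"ax":0,"ay":0,"az":0},{"hand":0,"dx":0,"dy":0,"dz":0,"ax":0,"ay":0,"az":0},{"hand":0,"dx":0,"dy":0,"dz":0,"ax":0,"ay":0,"az":0}], newtons=60)

```text
time_s: 6.38
position: [0.4562, -0.1051, 0.1291]
tool_rot: [[0.966, -0.003, 0.258], [-0.258, -0.08, 0.963], [0.017, -0.997, -0.078]]
ft_force: [1.1, 4.3, 1.0]
grip_width: 0.0362
```

Request:
jog_arm(rows=[{"hand":0,"dx":0,"dy":0,"dz":0,"ax":0,"ay":0,"az":0},{"hand":0,"dx":0,"dy":0,"dz":0,"ax":0,"ay":0,"az":0},{"hand":0,"dx":0,"dy":0,"dz":0,"ax":0,"ay":0,"az":0},{"hand":0,"dx":0,"dy":0,"dz":0,"ax":0,"ay":0,"az":0},{"hand":0,"dx":0,"dy":0,"dz":0,"ax":0,"ay":0,"az":0}])

```text
time_s: 6.8
position: [0.4562, -0.1051, 0.129]
tool_rot: [[0.966, -0.003, 0.258], [-0.258, -0.08, 0.963], [0.017, -0.997, -0.078]]
ft_force: [0.8, 5.4, 1.8]
grip_width: 0.0364
```

```bash
python3 - <<'E'
from h import *
snap("side","s7",(150,280,110,210),6);st()
E
```

```text
{'time_s': 6.85, 'q': [-25.1031, 19.8734, 96.8161, -4.8361, 61.6133, -97.8871], 'position': [0.4562, -0.1051, 0.129], 'tool_rot': [[0.9661, -0.0034, 0.2583], [-0.2578, -0.0803, 0.9629], [0.0175, -0.9968, -0.0785]], 'ft_force': [0.6999, 5.0993, 1.3125], 'wrist_torque': [0.7538, -0.1874, -0.0568], 'grip_width': 0.0363}
```

View pics/s7.png

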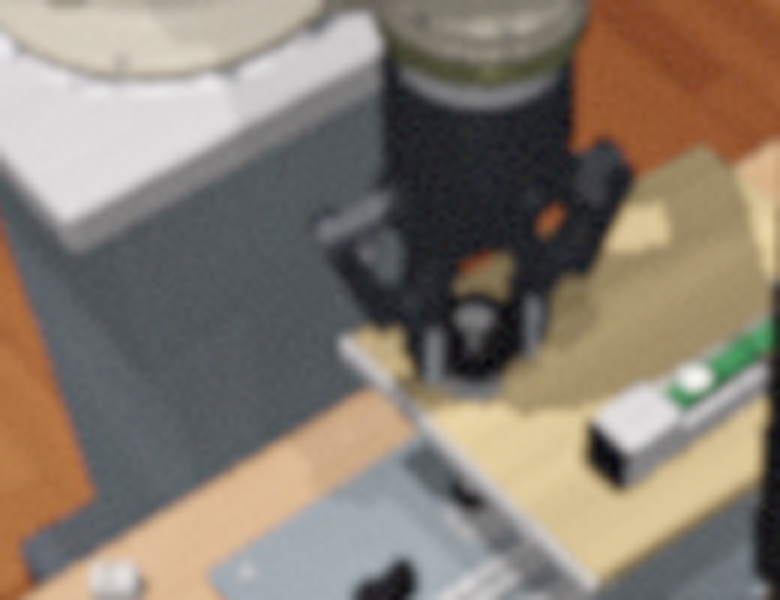

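```bash
python3 - <<'E'
from h import *
s=status.observe();p=np.array(s["position"]);R=np.array(s["tool_rot"])
ax=np.array([np.cos(np.radians(1.2)),np.sin(np.radians(1.2)),0]);pin=np.array([.488,.064,.078])
for th in (.5,)*2+(4,5):
    D=Ro.from_rotvec(np.radians(th)*ax).as_matrix(); q=pin+D@(p-pin)
    print(th,"d",np.round(R.T@(q-p)*100,3),"a",np.round(R.T@ax*th,3),np.round(q,4))
E
```

```text
0.5 d [ 0.01  0.15 -0.03] a [ 0.48  -0.003  0.139] [ 0.4563 -0.1055  0.1275]
0.5 d [ 0.01  0.15 -0.03] a [ 0.48  -0.003  0.139] [ 0.4563 -0.1055  0.1275]
4 d [ 0.067  1.208 -0.208] a [ 3.842 -0.02   1.114] [ 0.4563 -0.1082  0.1171]
5 d [ 0.08   1.513 -0.247] a [ 4.802 -0.025  1.392] [ 0.4563 -0.1089  0.1141]
```

Request:
jog_arm(rows=[{"hand":0,"dx":0.01,"dy":0.15,"dz":-0.03,"ax":0.48,"ay":0,"az":0.14},{"hand":0,"dx":0.01,"dy":0.15,"dz":-0.03,"ax":0.48,"ay":0,"az":0.14},{"hand":0,"dx":0.01,"dy":0.15,"dz":-0.03,"ax":0.48,"ay":0,"az":0.14},{"hand":0,"dx":0.01,"dy":0.15,"dz":-0.03,"ax":0.48,"ay":0,"az":0.14},{"hand":0,"dx":0,"dy":0,"dz":0,"ax":0,"ay":0,"az":0}])

```text
time_s: 7.27
position: [0.4563, -0.1069, 0.1227]
tool_rot: [[0.966, -0.004, 0.259], [-0.259, -0.044, 0.965], [0.007, -0.999, -0.044]]
ft_force: [0.9, 7.0, 2.1]
grip_width: 0.0361
```

```bash
python3 - <<'E'
from h import *
st()
E
```

```text
{'time_s': 7.2667, 'q': [-26.3502, 20.5336, 96.9104, -2.7179, 61.6837, -100.0713], 'position': [0.4563, -0.1069, 0.1227], 'tool_rot': [[0.9659, -0.0045, 0.2589], [-0.2588, -0.0444, 0.9649], [0.0072, -0.999, -0.044]], 'ft_force': [0.9041, 6.9969, 2.0502], 'wrist_torque': [1.0086, -0.2454, 0.0291], 'grip_width': 0.0361}
```

Request:
jog_arm(rows=[{"hand":0,"dx":0.01,"dy":0.15,"dz":-0.02,"ax":0.48,"ay":0,"az":0.14},{"hand":0,"dx":0.01,"dy":0.15,"dz":-0.02,"ax":0.48,"ay":0,"az":0.14},{"hand":0,"dx":0.01,"dy":0.15,"dz":-0.02,"ax":0.48,"ay":0,"az":0.14},{"hand":0,"dx":0.01,"dy":0.15,"dz":-0.02,"ax":0.48,"ay":0,"az":0.14},{"hand":0,"dx":0,"dy":0,"dz":0,"ax":0,"ay":0,"az":0}])

```text
time_s: 7.68
position: [0.4563, -0.1083, 0.1166]
tool_rot: [[0.966, -0.006, 0.259], [-0.259, -0.01, 0.966], [-0.003, -1.0, -0.011]]
ft_force: [1.2, 4.1, 3.2]
grip_width: 0.0362
```

```bash
python3 - <<'E'
from h import *
st();snap("side","s8",(150,280,110,210),6)
E
```

```text
{'time_s': 7.6833, 'q': [-27.4868, 21.2303, 96.9929, -0.7493, 61.8063, -102.1134], 'position': [0.4563, -0.1083, 0.1166], 'tool_rot': [[0.9658, -0.0057, 0.2591], [-0.2592, -0.01, 0.9658], [-0.003, -0.9999, -0.0112]], 'ft_force': [1.1649, 4.0966, 3.1584], 'wrist_torque': [0.8526, -0.1959, 0.0225], 'grip_width': 0.0362}
```

View pics/s8.png

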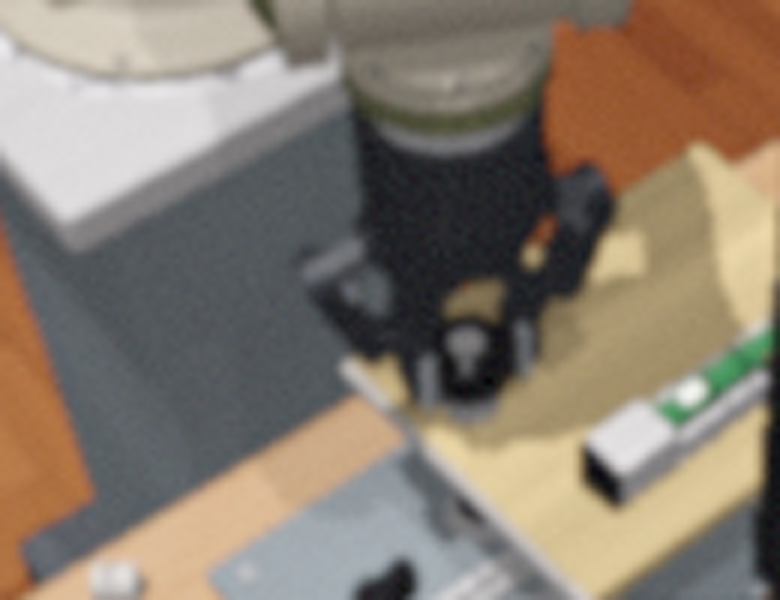

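Request:
jog_arm(rows=[{"hand":0,"dx":0.0,"dy":0.13,"dz":-0.02,"ax":0.4,"ay":0,"az":0.11},{"hand":0,"dx":0.0,"dy":0.13,"dz":-0.02,"ax":0.4,"ay":0,"az":0.11},{"hand":0,"dx":0.0,"dy":0.1,"dz":-0.02,"ax":0.3,"ay":0,"az":0.08},{"hand":0,"dx":0,"dy":0,"dz":0,"ax":0,"ay":0,"az":0},{"hand":0,"dx":0,"dy":0,"dz":0,"ax":0,"ay":0,"az":0}])

```text
time_s: 8.15
position: [0.4563, -0.109, 0.1133]
tool_rot: [[0.966, -0.005, 0.259], [-0.259, 0.009, 0.966], [-0.007, -1.0, 0.007]]
ft_force: [2.7, 4.0, 3.9]
grip_width: 0.0361
```

```bash
python3 - <<'E'
from h import *
st()
E
```

```text
{'time_s': 8.15, 'q': [-28.1058, 21.6039, 97.0763, 0.3374, 61.818, -103.2602], 'position': [0.4563, -0.109, 0.1133], 'tool_rot': [[0.9659, -0.0052, 0.2589], [-0.2589, 0.0087, 0.9659], [-0.0073, -0.9999, 0.007]], 'ft_force': [2.7276, 3.9539, 3.9347], 'wrist_torque': [0.5558, -0.3377, 0.0293], 'grip_width': 0.0361}
```

Request:
jog_arm(rows=[{"hand":0,"dx":0,"dy":0.1,"dz":-0.01,"ax":0,"ay":0,"az":0},{"hand":0,"dx":0,"dy":0.1,"dz":-0.01,"ax":0,"ay":0,"az":0},{"hand":0,"dx":0,"dy":0,"dz":0,"ax":0,"ay":0,"az":0},{"hand":0,"dx":0,"dy":0,"dz":0,"ax":0,"ay":0,"az":0},{"hand":0,"dx":0,"dy":0,"dz":0,"ax":0,"ay":0,"az":0}])

```text
time_s: 8.57
position: [0.4564, -0.1092, 0.1116]
tool_rot: [[0.966, -0.005, 0.259], [-0.259, 0.008, 0.966], [-0.007, -1.0, 0.007]]
ft_force: [2.0, 2.3, 7.5]
grip_width: 0.0364
```

```bash
python3 - <<'E'
from h import *
st()
E
```

```text
{'time_s': 8.5667, 'q': [-28.1221, 21.733, 97.2111, 0.3244, 61.5117, -103.2813], 'position': [0.4564, -0.1092, 0.1116], 'tool_rot': [[0.9659, -0.0047, 0.2588], [-0.2587, 0.0081, 0.9659], [-0.0066, -1.0, 0.0067]], 'ft_force': [1.9869, 2.3308, 7.5068], 'wrist_torque': [0.749, -0.2666, -0.0128], 'grip_width': 0.0364}
```

Request:
jog_arm(rows=[{"hand":0,"dx":0,"dy":0.08,"dz":0,"ax":0,"ay":0,"az":0},{"hand":0,"dx":0,"dy":0.07,"dz":0,"ax":0,"ay":0,"az":0},{"hand":0,"dx":0,"dy":0,"dz":0,"ax":0,"ay":0,"az":0},{"hand":0,"dx":0,"dy":0,"dz":0,"ax":0,"ay":0,"az":0},{"hand":0,"dx":0,"dy":0,"dz":0,"ax":0,"ay":0,"az":0}])

```text
time_s: 8.98
position: [0.4565, -0.1093, 0.1111]
tool_rot: [[0.966, -0.004, 0.259], [-0.259, 0.007, 0.966], [-0.006, -1.0, 0.006]]
ft_force: [-1.5, 3.2, 17.7]
grip_width: 0.036
```

```bash
python3 - <<'E'
from h import *
st();snap("side","s9",(235,300,150,200),10)
E
```

```text
{'time_s': 8.9833, 'q': [-28.1196, 21.7654, 97.2742, 0.315, 61.3527, -103.2777], 'position': [0.4565, -0.1093, 0.1111], 'tool_rot': [[0.9659, -0.0038, 0.2587], [-0.2587, 0.0075, 0.9659], [-0.0056, -1.0, 0.0063]], 'ft_force': [-1.5037, 3.2426, 17.6671], 'wrist_torque': [0.9773, 0.2332, -0.0151], 'grip_width': 0.036}
```

View pics/s9.png

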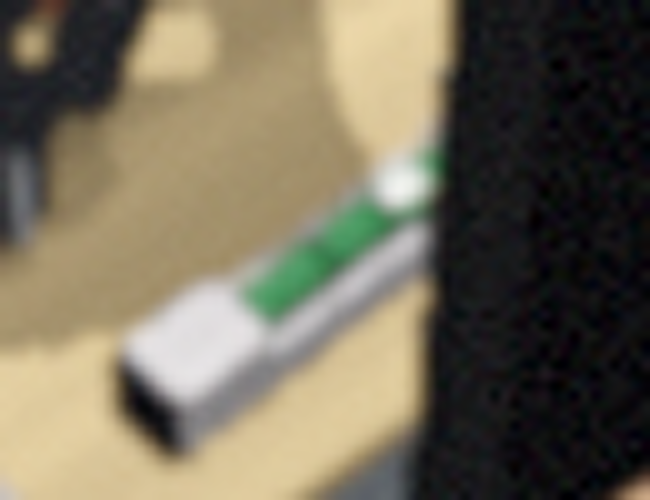

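```bash
python3 - <<'E'
from h import *
st();snap("top","t9",(180,380,120,270),4)
E
```

```text
{'time_s': 9.0333, 'q': [-28.1213, 21.7655, 97.2703, 0.3151, 61.3525, -103.2801], 'position': [0.4565, -0.1093, 0.1111], 'tool_rot': [[0.9659, -0.0037, 0.2587], [-0.2587, 0.0074, 0.9659], [-0.0055, -1.0, 0.0062]], 'ft_force': [-1.5741, 2.8928, 18.2259], 'wrist_torque': [1.0199, 0.1573, 0.043], 'grip_width': 0.0368}
```

View pics/t9.png

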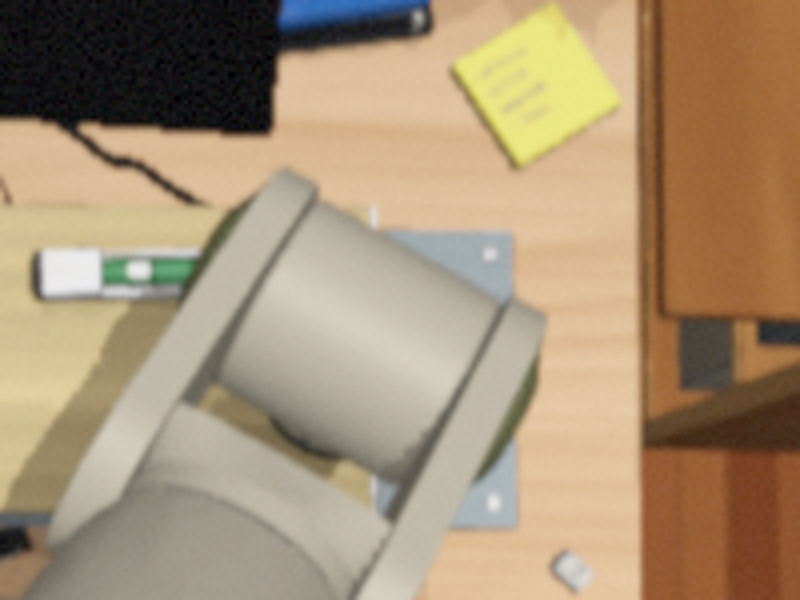

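Request:
jog_arm(rows=[{"hand":0,"dx":0,"dy":0,"dz":0,"ax":0,"ay":5,"az":0},{"hand":0,"dx":0,"dy":0,"dz":0,"ax":0,"ay":5,"az":0},{"hand":0,"dx":0,"dy":0,"dz":0,"ax":0,"ay":5,"az":0},{"hand":0,"dx":0,"dy":0,"dz":0,"ax":0,"ay":5,"az":0},{"hand":0,"dx":0,"dy":0,"dz":0,"ax":0,"ay":5,"az":0}])

```text
time_s: 9.5
position: [0.4563, -0.1097, 0.1111]
tool_rot: [[0.764, -0.004, 0.646], [-0.646, 0.007, 0.764], [-0.007, -1.0, 0.002]]
ft_force: [-3.5, 0.2, 16.6]
grip_width: 0.0364
```

```bash
python3 - <<'E'
from h import *
st()
E
```

```text
{'time_s': 9.5, 'q': [-28.1404, 21.7639, 97.2774, 0.2434, 61.3492, -78.0393], 'position': [0.4563, -0.1097, 0.1111], 'tool_rot': [[0.7636, -0.0042, 0.6457], [-0.6457, 0.0065, 0.7636], [-0.0074, -1.0, 0.0022]], 'ft_force': [-3.4888, 0.2392, 16.5649], 'wrist_torque': [0.3434, 0.5228, 0.0486], 'grip_width': 0.0364}
```

Request:
jog_arm(rows=[{"hand":0,"dx":0,"dy":0,"dz":0,"ax":0,"ay":5,"az":0},{"hand":0,"dx":0,"dy":0,"dz":0,"ax":0,"ay":5,"az":0},{"hand":0,"dx":0,"dy":0,"dz":0,"ax":0,"ay":5,"az":0},{"hand":0,"dx":0,"dy":0,"dz":0,"ax":0,"ay":5,"az":0},{"hand":0,"dx":0,"dy":0,"dz":0,"ax":0,"ay":5,"az":0}])

```text
time_s: 9.92
position: [0.4559, -0.1099, 0.111]
tool_rot: [[0.419, -0.005, 0.908], [-0.908, 0.006, 0.419], [-0.008, -1.0, -0.002]]
ft_force: [-6.2, -2.1, 18.0]
grip_width: 0.0361
```

Request:
jog_arm(rows=[{"hand":0,"dx":0,"dy":0,"dz":0,"ax":0,"ay":5,"az":0},{"hand":0,"dx":0,"dy":0,"dz":0,"ax":0,"ay":5,"az":0},{"hand":0,"dx":0,"dy":0,"dz":0,"ax":0,"ay":5,"az":0},{"hand":0,"dx":0,"dy":0,"dz":0,"ax":0,"ay":5,"az":0},{"hand":0,"dx":0,"dy":0,"dz":0,"ax":0,"ay":5,"az":0}])

```text
time_s: 10.33
position: [0.4553, -0.1099, 0.111]
tool_rot: [[-0.004, -0.007, 1.0], [-1.0, 0.006, -0.004], [-0.006, -1.0, -0.007]]
ft_force: [-8.3, -1.5, 19.8]
grip_width: 0.0367
```

Request:
jog_arm(rows=[{"hand":0,"dx":0,"dy":0,"dz":0,"ax":0,"ay":5,"az":0},{"hand":0,"dx":0,"dy":0,"dz":0,"ax":0,"ay":5,"az":0},{"hand":0,"dx":0,"dy":0,"dz":0,"ax":0,"ay":5,"az":0},{"hand":0,"dx":0,"dy":0,"dz":0,"ax":0,"ay":5,"az":0},{"hand":0,"dx":0,"dy":0,"dz":0,"ax":0,"ay":5,"az":0}])

```text
time_s: 10.75
position: [0.4548, -0.1097, 0.1109]
tool_rot: [[-0.426, -0.008, 0.905], [-0.905, 0.007, -0.426], [-0.003, -1.0, -0.01]]
ft_force: [-9.6, -0.8, 22.4]
grip_width: 0.0364
```

Request:
jog_arm(rows=[{"hand":0,"dx":0,"dy":0,"dz":0,"ax":0,"ay":0,"az":0},{"hand":0,"dx":0,"dy":0,"dz":0,"ax":0,"ay":0,"az":0},{"hand":0,"dx":0,"dy":0,"dz":0,"ax":0,"ay":0,"az":0},{"hand":0,"dx":0,"dy":0,"dz":0,"ax":0,"ay":0,"az":0},{"hand":0,"dx":0,"dy":0,"dz":0,"ax":0,"ay":0,"az":0}])

```text
time_s: 11.17
position: [0.4548, -0.1097, 0.1109]
tool_rot: [[-0.422, -0.008, 0.906], [-0.906, 0.007, -0.422], [-0.003, -1.0, -0.01]]
ft_force: [-10.4, -0.8, 21.2]
grip_width: 0.0366
```

```bash
python3 - <<'E'
from h import *
st();snap("top","t10",(180,240,165,210),10);snap("side","s10",(205,300,130,200),8)
E
```

```text
{'time_s': 11.1667, 'q': [-28.1761, 21.7347, 97.3676, 0.1395, 61.4785, -3.2695], 'position': [0.4548, -0.1097, 0.1109], 'tool_rot': [[-0.4222, -0.0079, 0.9065], [-0.9065, 0.0067, -0.4222], [-0.0027, -0.9999, -0.01]], 'ft_force': [-10.3908, -0.7951, 21.2321], 'wrist_torque': [0.0664, 1.7773, -0.1029], 'grip_width': 0.0366}
```

View pics/t10.png

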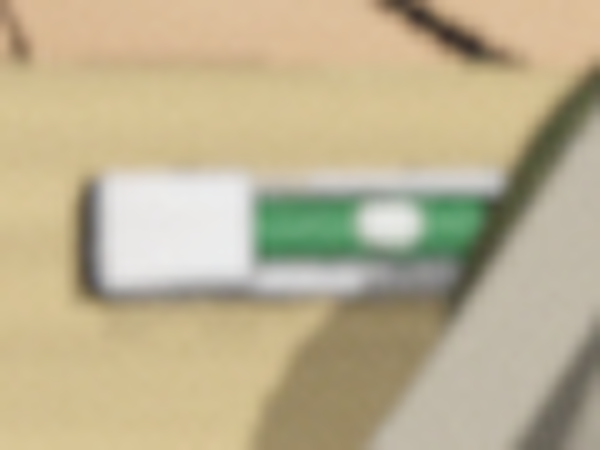

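View pics/s10.png

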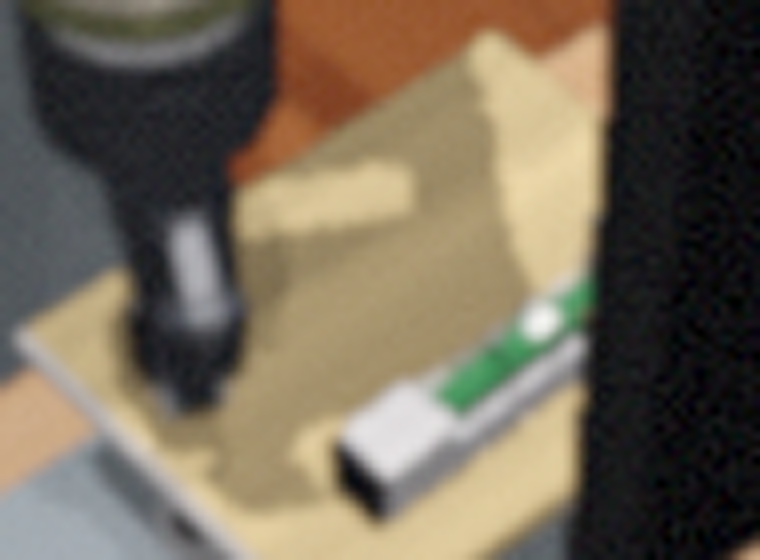

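Request:
jog_arm(rows=[{"hand":0,"dx":0,"dy":0,"dz":0,"ax":0,"ay":5,"az":0},{"hand":0,"dx":0,"dy":0,"dz":0,"ax":0,"ay":5,"az":0},{"hand":0,"dx":0,"dy":0,"dz":0,"ax":0,"ay":5,"az":0},{"hand":0,"dx":0,"dy":0,"dz":0,"ax":0,"ay":5,"az":0},{"hand":0,"dx":0,"dy":0,"dz":0,"ax":0,"ay":5,"az":0}])

```text
time_s: 11.68
position: [0.4544, -0.1093, 0.1109]
tool_rot: [[-0.768, -0.009, 0.64], [-0.64, 0.008, -0.768], [0.002, -1.0, -0.012]]
ft_force: [-12.5, 0.8, 22.7]
grip_width: 0.0367
```

Request:
jog_arm(rows=[{"hand":0,"dx":0,"dy":0,"dz":0,"ax":0,"ay":5,"az":0},{"hand":0,"dx":0,"dy":0,"dz":0,"ax":0,"ay":5,"az":0},{"hand":0,"dx":0,"dy":0,"dz":0,"ax":0,"ay":5,"az":0},{"hand":0,"dx":0,"dy":0,"dz":0,"ax":0,"ay":5,"az":0},{"hand":0,"dx":0,"dy":0,"dz":0,"ax":0,"ay":5,"az":0}])

```text
time_s: 12.1
position: [0.4541, -0.1087, 0.1108]
tool_rot: [[-0.967, -0.009, 0.255], [-0.256, 0.009, -0.967], [0.007, -1.0, -0.011]]
ft_force: [-12.6, 3.8, 23.7]
grip_width: 0.0364
```

Request:
jog_arm(rows=[{"hand":0,"dx":0,"dy":0,"dz":0,"ax":0,"ay":5,"az":0},{"hand":0,"dx":0,"dy":0,"dz":0,"ax":0,"ay":5,"az":0},{"hand":0,"dx":0,"dy":0,"dz":0,"ax":0,"ay":0,"az":0},{"hand":0,"dx":0,"dy":0,"dz":0,"ax":0,"ay":0,"az":0},{"hand":0,"dx":0,"dy":0,"dz":0,"ax":0,"ay":0,"az":0}])

```text
time_s: 12.52
position: [0.4541, -0.1085, 0.1108]
tool_rot: [[-0.996, -0.009, 0.088], [-0.088, 0.009, -0.996], [0.009, -1.0, -0.01]]
ft_force: [-12.7, 5.2, 23.1]
grip_width: 0.036
```

Request:
jog_arm(rows=[{"hand":0,"dx":0,"dy":0,"dz":0,"ax":0,"ay":0,"az":0},{"hand":0,"dx":0,"dy":0,"dz":0,"ax":0,"ay":0,"az":0},{"hand":0,"dx":0,"dy":0,"dz":0,"ax":0,"ay":0,"az":0},{"hand":0,"dx":0,"dy":0,"dz":0,"ax":0,"ay":0,"az":0},{"hand":0,"dx":0,"dy":0,"dz":0,"ax":0,"ay":0,"az":0}])

```text
time_s: 12.93
position: [0.4541, -0.1084, 0.1108]
tool_rot: [[-0.996, -0.01, 0.088], [-0.088, 0.009, -0.996], [0.009, -1.0, -0.01]]
ft_force: [-12.1, 4.7, 24.3]
grip_width: 0.0363
```

Request:
jog_arm(rows=[{"hand":0,"dx":0,"dy":0,"dz":0,"ax":0,"ay":0,"az":0},{"hand":0,"dx":0,"dy":0,"dz":0,"ax":0,"ay":0,"az":0},{"hand":0,"dx":0,"dy":0,"dz":0,"ax":0,"ay":0,"az":0},{"hand":0,"dx":0,"dy":0,"dz":0,"ax":0,"ay":0,"az":0},{"hand":0,"dx":0,"dy":0,"dz":0,"ax":0,"ay":0,"az":0}])

```text
time_s: 13.35
position: [0.4541, -0.1084, 0.1108]
tool_rot: [[-0.996, -0.009, 0.088], [-0.088, 0.009, -0.996], [0.009, -1.0, -0.01]]
ft_force: [-12.4, 5.1, 24.8]
grip_width: 0.0362
```

```bash
python3 - <<'E'
from h import *
st();snap("top","t11",(180,240,165,210),10);snap("side","s11",(245,300,155,195),14)
E
```

```text
{'time_s': 13.35, 'q': [-28.1255, 21.7103, 97.443, 0.234, 61.5724, 56.7299], 'position': [0.4541, -0.1084, 0.1108], 'tool_rot': [[-0.9961, -0.0095, 0.0877], [-0.0877, 0.0091, -0.9961], [0.0086, -0.9999, -0.0099]], 'ft_force': [-12.3641, 5.0613, 24.8108], 'wrist_torque': [1.0462, 1.892, -0.028], 'grip_width': 0.0362}
```

View pics/t11.png

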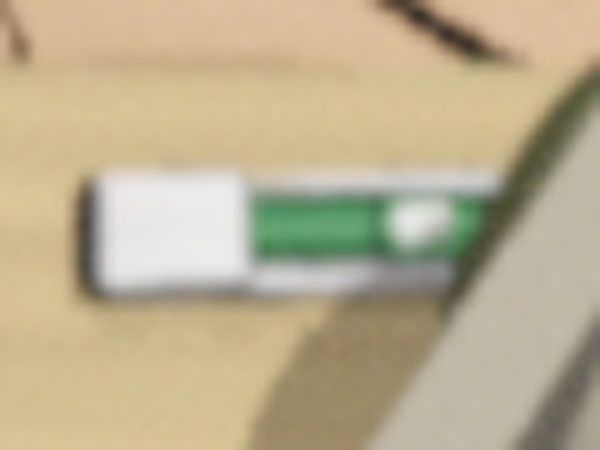

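View pics/s11.png

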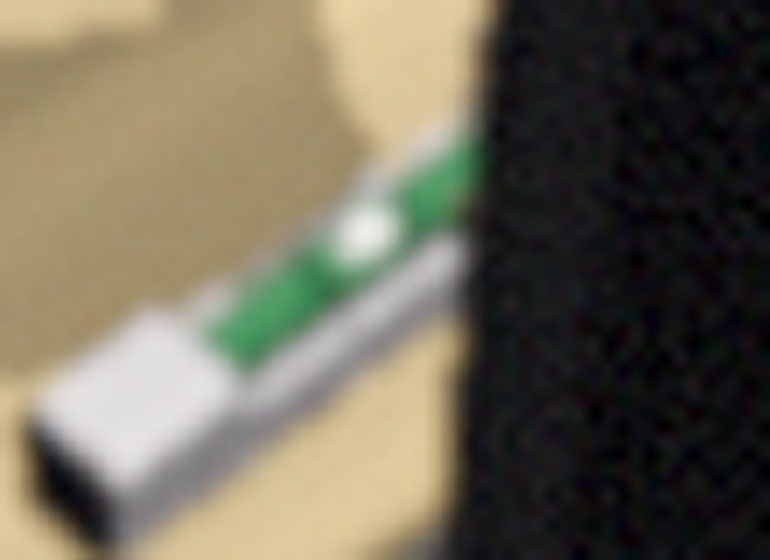

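Request:
jog_arm(rows=[{"hand":0,"dx":0,"dy":0,"dz":0,"ax":0,"ay":4,"az":0},{"hand":0,"dx":0,"dy":0,"dz":0,"ax":0,"ay":4,"az":0},{"hand":0,"dx":0,"dy":0,"dz":0,"ax":0,"ay":3,"az":0},{"hand":0,"dx":0,"dy":0,"dz":0,"ax":0,"ay":0,"az":0},{"hand":0,"dx":0,"dy":0,"dz":0,"ax":0,"ay":0,"az":0}])

```text
time_s: 13.87
position: [0.4541, -0.1082, 0.1108]
tool_rot: [[-0.994, -0.009, -0.104], [0.104, 0.01, -0.995], [0.01, -1.0, -0.009]]
ft_force: [-12.7, 6.5, 24.2]
grip_width: 0.0364
```

Request:
jog_arm(rows=[{"hand":0,"dx":0,"dy":0,"dz":0,"ax":0,"ay":0,"az":0},{"hand":0,"dx":0,"dy":0,"dz":0,"ax":0,"ay":0,"az":0},{"hand":0,"dx":0,"dy":0,"dz":0,"ax":0,"ay":0,"az":0},{"hand":0,"dx":0,"dy":0,"dz":0,"ax":0,"ay":0,"az":0},{"hand":0,"dx":0,"dy":0,"dz":0,"ax":0,"ay":0,"az":0}])

```text
time_s: 14.28
position: [0.4541, -0.1082, 0.1108]
tool_rot: [[-0.995, -0.009, -0.104], [0.104, 0.01, -0.995], [0.01, -1.0, -0.009]]
ft_force: [-13.5, 6.5, 24.2]
grip_width: 0.0363
```

Request:
jog_arm(rows=[{"hand":0,"dx":0,"dy":0,"dz":0,"ax":0,"ay":0,"az":0},{"hand":0,"dx":0,"dy":0,"dz":0,"ax":0,"ay":0,"az":0},{"hand":0,"dx":0,"dy":0,"dz":0,"ax":0,"ay":0,"az":0},{"hand":0,"dx":0,"dy":0,"dz":0,"ax":0,"ay":0,"az":0},{"hand":0,"dx":0,"dy":0,"dz":0,"ax":0,"ay":0,"az":0}])

```text
time_s: 14.7
position: [0.4541, -0.1082, 0.1108]
tool_rot: [[-0.995, -0.009, -0.104], [0.104, 0.01, -0.995], [0.01, -1.0, -0.009]]
ft_force: [-12.3, 7.2, 23.7]
grip_width: 0.0365
```

Request:
jog_arm(rows=[{"hand":0,"dx":0,"dy":0,"dz":0,"ax":0,"ay":0,"az":0},{"hand":0,"dx":0,"dy":0,"dz":0,"ax":0,"ay":0,"az":0},{"hand":0,"dx":0,"dy":0,"dz":0,"ax":0,"ay":0,"az":0},{"hand":0,"dx":0,"dy":0,"dz":0,"ax":0,"ay":0,"az":0},{"hand":0,"dx":0,"dy":0,"dz":0,"ax":0,"ay":0,"az":0}])

```text
time_s: 15.12
position: [0.4541, -0.1082, 0.1108]
tool_rot: [[-0.995, -0.009, -0.104], [0.104, 0.01, -0.995], [0.01, -1.0, -0.009]]
ft_force: [-12.1, 7.7, 24.8]
grip_width: 0.0363
```

```bash
python3 - <<'E'
from h import *
st();snap("top","t12",(180,240,165,210),10);snap("side","s12",(245,300,155,195),14);snap("side","s12f")
E
```

```text
{'time_s': 15.1167, 'q': [-28.1127, 21.7106, 97.449, 0.2656, 61.5793, 67.7309], 'position': [0.4541, -0.1082, 0.1108], 'tool_rot': [[-0.9945, -0.0094, -0.1041], [0.104, 0.0097, -0.9945], [0.0104, -0.9999, -0.0086]], 'ft_force': [-12.1484, 7.7271, 24.7531], 'wrist_torque': [1.2162, 1.7636, -0.0219], 'grip_width': 0.0363}
```

View pics/t12.png

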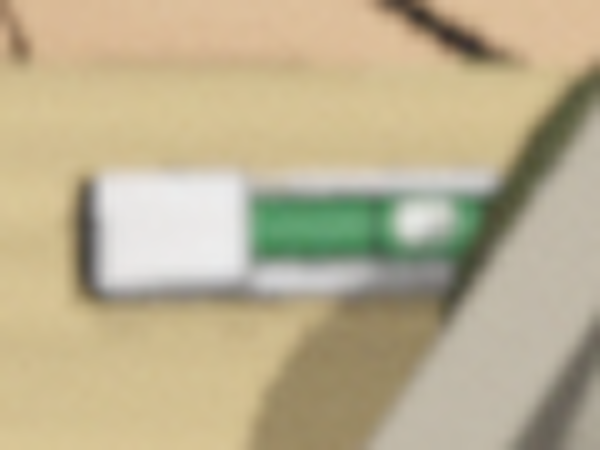

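View pics/s12.png

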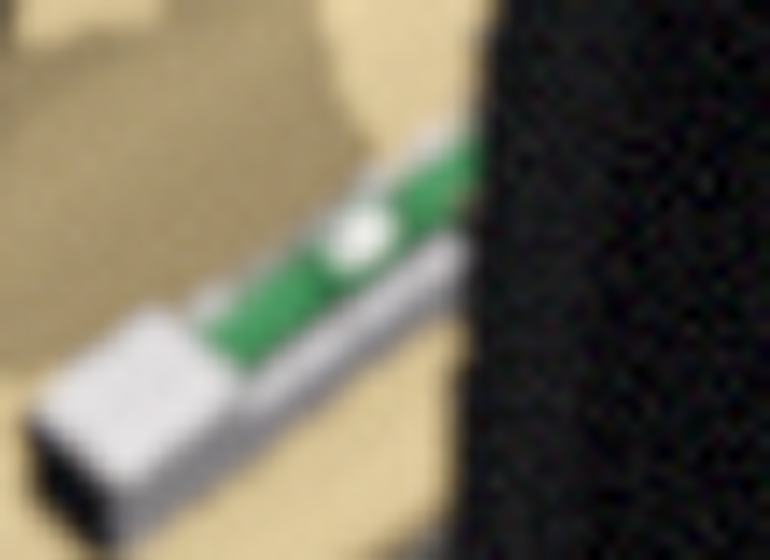

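View pics/s12f.png

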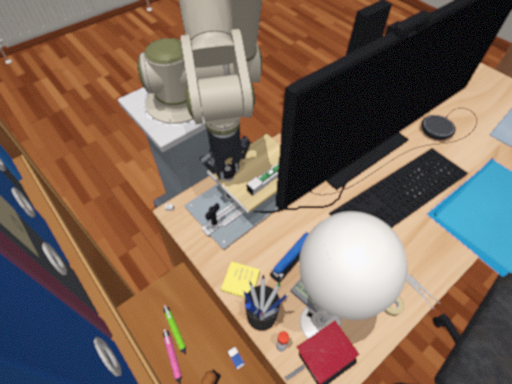

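Request:
jog_arm(rows=[{"hand":0,"dx":0,"dy":0,"dz":0,"ax":0,"ay":2,"az":0},{"hand":0,"dx":0,"dy":0,"dz":0,"ax":0,"ay":2,"az":0},{"hand":0,"dx":0,"dy":0,"dz":0,"ax":0,"ay":0,"az":0},{"hand":0,"dx":0,"dy":0,"dz":0,"ax":0,"ay":0,"az":0},{"hand":0,"dx":0,"dy":0,"dz":0,"ax":0,"ay":0,"az":0}])

```text
time_s: 15.68
position: [0.4541, -0.1081, 0.1108]
tool_rot: [[-0.985, -0.009, -0.173], [0.173, 0.01, -0.985], [0.011, -1.0, -0.008]]
ft_force: [-11.6, 7.7, 24.2]
grip_width: 0.0366
```

Request:
jog_arm(rows=[{"hand":0,"dx":0,"dy":0,"dz":0,"ax":0,"ay":0,"az":0},{"hand":0,"dx":0,"dy":0,"dz":0,"ax":0,"ay":0,"az":0},{"hand":0,"dx":0,"dy":0,"dz":0,"ax":0,"ay":0,"az":0},{"hand":0,"dx":0,"dy":0,"dz":0,"ax":0,"ay":0,"az":0},{"hand":0,"dx":0,"dy":0,"dz":0,"ax":0,"ay":0,"az":0}])

```text
time_s: 16.1
position: [0.4541, -0.1081, 0.1108]
tool_rot: [[-0.985, -0.009, -0.173], [0.173, 0.01, -0.985], [0.011, -1.0, -0.008]]
ft_force: [-11.9, 7.2, 24.5]
grip_width: 0.0364
```

Request:
jog_arm(rows=[{"hand":0,"dx":0,"dy":0,"dz":0,"ax":0,"ay":0,"az":0},{"hand":0,"dx":0,"dy":0,"dz":0,"ax":0,"ay":0,"az":0},{"hand":0,"dx":0,"dy":0,"dz":0,"ax":0,"ay":0,"az":0},{"hand":0,"dx":0,"dy":0,"dz":0,"ax":0,"ay":0,"az":0},{"hand":0,"dx":0,"dy":0,"dz":0,"ax":0,"ay":0,"az":0}])

```text
time_s: 16.52
position: [0.4541, -0.1081, 0.1108]
tool_rot: [[-0.985, -0.009, -0.173], [0.173, 0.01, -0.985], [0.011, -1.0, -0.008]]
ft_force: [-12.7, 7.6, 24.1]
grip_width: 0.0364
```

Request:
jog_arm(rows=[{"hand":0,"dx":0,"dy":0,"dz":0,"ax":0,"ay":0,"az":0},{"hand":0,"dx":0,"dy":0,"dz":0,"ax":0,"ay":0,"az":0},{"hand":0,"dx":0,"dy":0,"dz":0,"ax":0,"ay":0,"az":0},{"hand":0,"dx":0,"dy":0,"dz":0,"ax":0,"ay":0,"az":0},{"hand":0,"dx":0,"dy":0,"dz":0,"ax":0,"ay":0,"az":0}])

```text
time_s: 16.93
position: [0.4542, -0.1081, 0.1108]
tool_rot: [[-0.985, -0.009, -0.173], [0.173, 0.01, -0.985], [0.011, -1.0, -0.008]]
ft_force: [-11.3, 7.5, 23.9]
grip_width: 0.0363
```

```bash
python3 - <<'E'
from h import *
st();snap("top","t13",(180,240,165,210),10);snap("top","t13f")
E
```

```text
{'time_s': 16.9333, 'q': [-28.1078, 21.7073, 97.4472, 0.2776, 61.5808, 71.7295], 'position': [0.4542, -0.1081, 0.1108], 'tool_rot': [[-0.9848, -0.0093, -0.1732], [0.1731, 0.0098, -0.9849], [0.0109, -0.9999, -0.008]], 'ft_force': [-11.3217, 7.5053, 23.9457], 'wrist_torque': [1.2987, 1.7987, -0.05], 'grip_width': 0.0363}
```

View pics/t13.png

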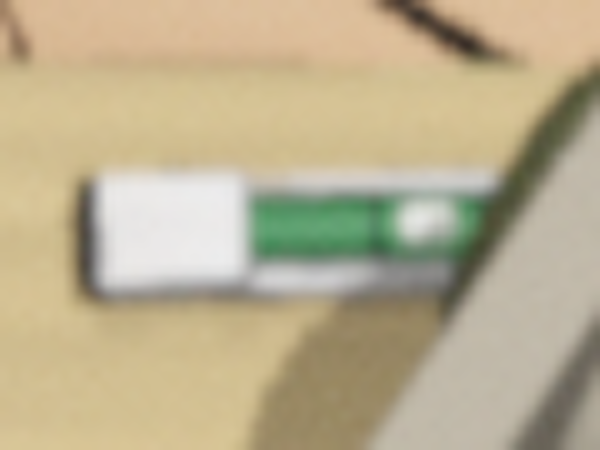

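View pics/t13f.png

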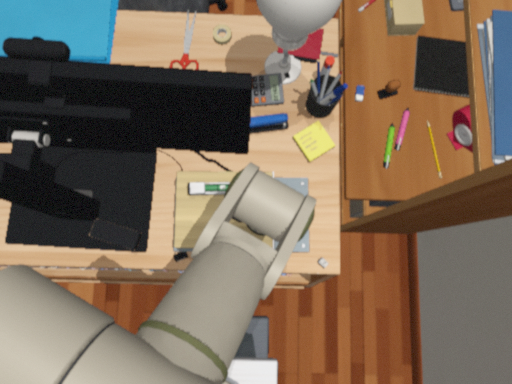

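The close top view shows the hinge-side line at x≈377 and the bubble from about 395 to 460 (centre 427), which is about 0 to +0.4 mm. The full view shows the binder clip, sharpener, stapler and sticky notes where they were. I'm handing in.

```bash
python3 -c "
from rig import job; print(job.close_job())"
```

```text
the job is handed in; nothing more can be done
None
```

The shelf is level and still pressed down on its foot. I handed the job in at about 17 s of the 72 s, with the arm holding its pose, push and grip.

- **Clamp:** I turned the wing knob about 93° anticlockwise. In the side picture its bar then stood at roughly 1.86 rad, past the 1.35 rad where the shelf comes free. The shelf then moved down when pressed.
- **Foot:** I gripped the foot knob, pressed the end down until the stem stood on its plate, and turned the knob about 175° clockwise. The last reading was about 24 N of downward push with 60 N of grip.
- **Bubble:** The top view put it within about 0.5 mm of centre at the end, with about 3 mm allowed either way. It had been still for over a second. The side view, taken just before the last 4° of turn, put it slightly further toward the hinge, at about +1.4 mm.
- **What the cameras could not show:** The arm hid the foot-end line from the top camera and the monitor hid the hinge-end line from the side camera. Each picture therefore shows only one of the two lines.
- **Side force:** About 13 N of sideways force stayed on the tool, because the grip sits slightly off the knob's axis.
- **Surroundings:** The level still lies along the shelf. The stapler, sticky notes, binder clip and sharpener look unmoved in the last top view.

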